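Uncover the leaning sample pot and weigh the mortar core

TASK

Lift the bell-shaped lid off the leaning pot by its knob and set it aside upright, knob up, wholly on the cork mat. Then take the mortar core out of the pot and gently stand it upright near the middle of the balance's pan, and let go. Do not knock the lamp over the pot or the things standing around, and do not drop or press the lid or the core down hard.

Things in the scene. Friction and masses are not known exactly. Their poses are not given: they have to be found in the camera images.
- stand: Fixed steel stand, base 220 x 160 mm, z up, holding a round pot that leans 29 deg (0.50 rad) to the stand's -x, its robot side. Origin on the table. Pot foot centre at (0, 0, 57) mm; pot axis along (-0.479, 0, 0.878) in this frame. Lamp posts behind at x 135, y +-60 mm, 295 mm high; 14 mm bars run forward from them at z 295, y +-60 mm.
- mouth (a point): Centre of the pot's mouth, on the pot's axis 40 mm from its foot; its axes are the stand's (not tilted). Along the pot's axis from the foot: grey flange, radius 64 mm, up to 25 mm; steel neck, radius 55 mm, from 25 to 40 mm (mouth); bore of radius about 27 mm with its floor at 10 mm. Draw lid and core out along this axis.
- lamp: Fixed tube lamp, aluminium housing 46 x 162 x 36 mm (x, y, z), across and above the pot; origin at its centre, at (-29, 0, 295) mm in the stand's frame; underside at z = 274 mm. It bars the way straight down to knob and core: come in tilted, along the pot's axis, from the robot's side.
- lid: Loose bell-shaped aluminium lid, about 0.24 kg, diameter 125 mm, wall 5 mm, 75 mm high without knob, open below. Origin at the centre of its rim, z towards the knob. At the start its rim rests on the pot's flange, 15 mm down over the neck with 2.5 mm clearance, its z along the pot's axis, its y along the stand's y. It covers the core: draw it 70 mm along the axis to clear.
- lid_knob (a point): Middle of the lid's black bar knob, on the lid's axis 100 mm above the rim; axes those of the lid. The knob is 42 mm (lid x) by 26 mm (lid y) by 26 mm (z), from 87 to 113 mm above the rim, on an 18 mm stem; grasp it across y
- core: Loose mortar core, about 0.30 kg, a plain cylinder of diameter 46 mm and height 80 mm; origin at the centre of its bottom end, z along its length to the free end. At the start it stands in the pot's bore, its axis along the pot's axis, resting on the low side; its upper 50 mm protrude from the mouth, under the lid
- balance: Fixed white balance, 270 x 200 mm (x, y); its housing top is 50 to 60 mm high. Origin on the table under its centre, z up.
- pan (a point): Centre of the top of the balance's round steel pan (diameter 144 mm), 75 mm above the table and 50 mm along +x from the balance's origin; rigid
- mat: Fixed square cork mat, 190 x 190 x 4 mm; origin under its centre on the table, its top 4 mm higher; axes along its sides
- wash_bottle: Loose bystander: clear bottle, 64 mm diameter, 170 mm high; origin under its centre
- beaker: Loose bystander: glass beaker, 70 mm diameter, 95 mm high; origin under its centre
- brush: Loose bystander: brush lying on the table in front of the stand, under 30 mm high
- gloss_meter: Loose bystander: grey hand instrument, 160 x 70 x 75 mm; origin under its centre
- jar: Loose bystander: amber jar, 68 mm diameter, 85 mm high; origin under its centre
- check_weight: Loose bystander: brass weight with a head, 50 mm diameter, 78 mm high; origin under its centre
- screwdriver: Loose bystander: screwdriver lying on the table, under 40 mm high

How it is judged:
By the outcome, as a careful person would: the job done as asked, in the order asked, and still so for the second after the job is handed in, with the robot touching nothing.
It also fails if it takes over 72 s, if anything falls off the work surface, if the arm or the gripper's body presses on something with over 40 N, if the wrist force passes 120 N, or if a joint passes its speed limit or range.

ROBOT

A 7-joint arm with a two-finger parallel gripper is mounted at the origin on the work surface. World frame = base frame: x ahead of the robot, y to its left, z up, the work surface at z = 0. Lengths are in m, angles in rad, forces in N, time in s.
With the tool pointing down it reaches from about 0.425 to 0.95 m from the base axis. Payload 4.7 kg.
Tool frame: the origin (TCP) lies on the centre line of the jaws, within the pads' length; the fingertips stand robot.nose_length ahead of it and the grasp point (between the pads) lies 8 mm behind it (robot.nose_length is the distance from the TCP to the fingertips, in m); z points along the fingers, x is the direction in which the jaws open and shut, and the axes are right-handed (so a half turn about z gives the same grasp; the last joint's range is limited). The gripper opens to 85 mm and grips with 20 to 120 N. Pads are 22 mm wide; open, the fingers measure 114 mm over their backs; the gripper's body (76 mm by 85 mm) begins 54 mm behind the grasp point. The pads swing forward as they close: fully open they stand 13 mm farther back than shut.
Start: joints at [-1.209, 0.469, -0.049, 1.532, 0.024, 1.141, -0.082], TCP at [0.257, 0.624, 0.214] pointing down, gripper open.
Joint ranges: [-2.59, 2.59], [-0.33, 1.99], [-1.39, 1.29], [0.1, 2.45], [-1.04, 4.18], [0.21, 1.99], [-2.66, 2.66]. Speed limits (rad/s): [2.57, 2.57, 3.14, 3.14, 3.14, 3.14, 3.14].

INTERFACE

Orientations are given as [roll, pitch, yaw] about the fixed x, y, z axes, in that order (R = Rz(yaw) Ry(pitch) Rx(roll)).
In Python, from plant import robot gives the robot as it stands. Calls block until the motion is done:
- robot.goto(position, orientation): joint-space move of the TCP to a pose.
- robot.move_straight(position, vel=0.15, attitude=None, contact_N=None): straight line of the TCP; attitude=None keeps the orientation; vel is the mean speed in m/s. With contact_N (N) it stops when the force on the tool has changed by that much, and returns True; else False.
- robot.move_joints(angles): joint-space move.
- robot.grip(opening, strength=None): opening from 0.0 (shut) to 1.0 (fully open); strength is the grip in N (None keeps the last); returns when the fingers have stopped.
- robot.sleep(seconds).
- robot.inverse_kinematics(position, orientation): joint angles nearest the present ones, or None.
- robot.sense(): the state.
- robot.grab_frame(name): name is "scene" or "top"; returns a dict with "image" (480x640x3 uint8, red, green, blue), "range_z" (480x640 float32, m along the optical axis (not along the pixel's ray), 0 where there is no reading), "fx", "fy", "cx", "cy" (pixels), "R" (3x3) and "t" (3): a world point X has camera coordinates R X + t. Camera axes: x right, y down, z forward; pixel columns grow to the right and rows downward; lengths in m; the calibration is good to about 2 mm. A picture is of the moment at which its call begins.
A pose or a line that the arm cannot do raises robot.IKError and nothing moves.
- robot.close_job(): hands the job in, once; it reports no verdict.
The state is a dict: "t": time; "joint_pos": joint angles; "joint_velocities": joint speeds; "effort": joint torques, N m; "tcp_pos": TCP position; "tcp_rot": TCP orientation; "wrist_force": force on the tool from outside, world axes, zero at the start; "torque": the same for the moment, N m; "opening": opening from 0.0 (shut) to 1.0 (fully open).
Only numpy, scipy, OpenCV 4.12 (cv2) and the standard library are available. Lean on these libraries where they do the work, as an engineer would, in place of code of your own. Each camera call takes 0.05 s, during which the arm holds its last target. There are 200 camera calls.

## Working session

There is one attempt and no reset: what is moved stays moved. The work goes in short steps, each a Python script; the robot and the scene stay as the last script left them, time stands still between calls to the robot, and variables do not carry over. Pictures are saved under pics/ and viewed, about 8 in all and at most 12, crops included, and the job is handed in when it is done.

```bash
ls; mkdir -p pics; python3 - <<'E'
from plant import robot
import cv2,numpy as np
s=robot.sense();print(s['t'],s['tcp_pos'],s['tcp_rot'],s['opening'],robot.nose_length)
for n in("scene","top"):
    f=robot.grab_frame(n);cv2.imwrite(f"pics/{n}0.png",f["image"][:,:,::-1]);np.savez(f"pics/{n}0.npz",**f)
    print(n,f["fx"],f["cx"],f["cy"],f["R"],f["t"],-f["R"].T@f["t"])
E
```

```text
pics
0.0 [0.25684085 0.62354649 0.21253677] [3.14155591e+00 1.99872478e-03 1.18008287e+00] 0.9990893253958957 0.011
scene 539.9035621965949 329.4565758710513 235.05513875443148 [[ 0.2164492   0.976256   -0.00860071]
 [ 0.79853571 -0.1821008  -0.57374212]
 [-0.56168538  0.11731805 -0.81899085]] [-0.12730584 -0.35920006  1.70343888] [ 1.27118604 -0.14097165  1.18791772]
top 509.9803550713956 314.5127421010482 225.51640923870485 [[ 0.01783533 -0.9998403   0.00112935]
 [-0.98296562 -0.01774094 -0.18293125]
 [ 0.18292207  0.00215253 -0.98312506]] [-0.03573341  0.58351248  1.19798949] [ 0.35507131 -0.02795435  1.28455651]
```

View pics/scene0.png

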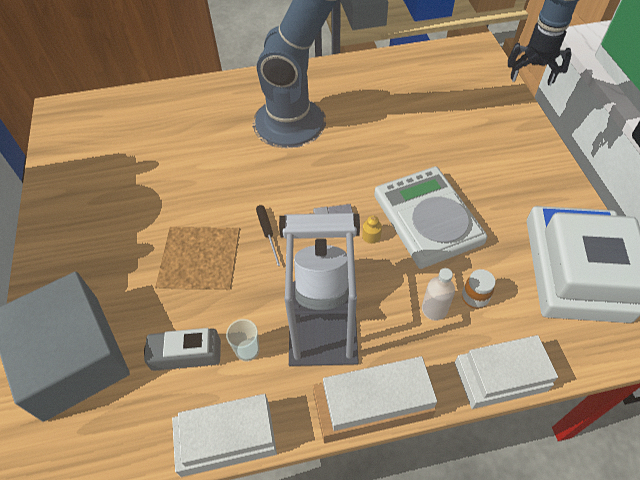

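View pics/top0.png

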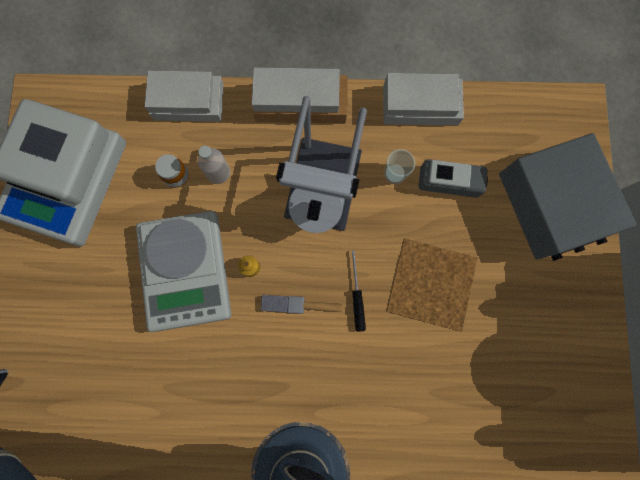

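Top view: knob at (314,211), lamp (317,180), mat (432,284), pan (176,248), weight (249,265), bottle (213,163), jar (171,170), beaker (400,165), screwdriver (356,292) and brush (300,305).

```bash
cat > h.py <<'E'
import numpy as np,cv2
def cloud(f):
    z=f["range_z"];v,u=np.mgrid[:480,:640]
    P=np.stack([(u-f["cx"])/f["fx"]*z,(v-f["cy"])/f["fy"]*z,z],-1)-f["t"]
    P=P@f["R"]; P[z==0]=np.nan; return P
def cast(f,uv,h):
    uv=np.atleast_2d(uv).astype(float)
    d=np.c_[(uv[:,0]-f["cx"])/f["fx"],(uv[:,1]-f["cy"])/f["fy"],np.ones(len(uv))]@f["R"]
    c=-f["R"].T@f["t"]; return c+d*((h-c[2])/d[:,2])[:,None]
def big(m):
    n,l,s,_=cv2.connectedComponentsWithStats(m.astype(np.uint8)); return l==1+s[1:,4].argmax()
def win(x0,x1,y0,y1):
    m=np.zeros((480,640),bool);m[y0:y1,x0:x1]=1;return m
E
python3 - <<'E'
from h import *
T=dict(np.load("pics/top0.npz"));S=dict(np.load("pics/scene0.npz"))
def rect(f,m,h,n):
    v,u=np.nonzero(m);X=cast(f,np.c_[u,v],h)[:,:2]
    r=cv2.minAreaRect((X*1000).astype(np.float32));print(n,m.sum(),np.round(r[0],1),np.round(r[1],1),round(r[2],2))
W={"top":{"mat":(380,485,230,340),"lamp":(270,365,150,205),"pan":(125,235,205,335),"knob":(300,330,195,227)},
"scene":{"mat":(150,245,220,295),"lamp":(270,365,205,245),"pan":(370,490,160,265),"knob":(308,334,232,262)}}
for n,f in(("top",T),("scene",S)):
    P=cloud(f);hsv=cv2.cvtColor(f["image"],cv2.COLOR_RGB2HSV).astype(int);g=f["image"].astype(int).sum(-1);w=W[n];Z=P[...,2]
    m=win(*w["mat"])&(Z<.015)
    # cork vs table colour
    c=f["image"];print("colors mat",c[284,432] if n=="top" else c[255,200],"table",c[400,250])
    lm=win(*w["lamp"])&(Z>.27);print(n,"lamp z pct",np.nanpercentile(Z[lm],[5,50,90,99]))
    top=big(lm&(abs(Z-.313)<.006));rect(f,top,.313,n+" lamp top");print(" lamp cloud med",np.nanmean(P[top],0))
    pm=big(win(*w["pan"])&(abs(Z-.075)<.004));rect(f,pm,.075,n+" pan");q=P[pm];print(" cloud",np.median(q,0))
    v,u=np.nonzero(pm);(c0,r)=cv2.minEnclosingCircle((cast(f,np.c_[u,v],.075)[:,:2]*1000).astype(np.float32));print(" circ",c0,r)
    hm=big(win(*w["pan"])&(Z>.03)&(Z<.09));rect(f,hm,.055,n+" balance")
    k=big(win(*w["knob"])&(g<120));v,u=np.nonzero(k);print(n,"knob px",k.sum(),u.mean(),v.mean(),"cloud",np.nanmedian(P[k],0),np.nanmax(P[k],0),np.nanmin(P[k],0))
    print(hsv[260:290:10,400:480:20].tolist() if n=="top" else '')
P=cloud(T)
for nm,w in {"bottle":(190,232,140,190),"jar":(150,190,150,190),"weight":(235,262,250,280),"beaker":(380,418,145,187),"gloss":(415,492,155,200),"brush":(255,345,290,320),"screw":(345,368,245,335)}.items():
    m=win(*w)&(P[...,2]>.012);m=big(m);print(nm,np.round(np.nanmin(P[m],0),3),np.round(np.nanmax(P[m],0),3))
E
```

```text
colors mat [102  76  42] table [129  99  63]
top lamp z pct [0.29793535 0.31063425 0.31375883 0.31649897]
top lamp top 1712 [629.9 -29.1] [162.2  45.6] 78.58
 lamp cloud med [ 0.63075752 -0.02974006  0.31149598]
top pan 2499 [520.2 306.1] [140.  141.9] 1.03
 cloud [0.51946833 0.30532991 0.07559976]
 circ (519.9759521484375, 305.5535888671875) 71.87033081054688
top balance 9105 [469.7 292.2] [267.3 199.8] 10.67
top knob px 208 313.42788461538464 209.97596153846155 cloud [ 0.59578401 -0.021851    0.17843538] [ 0.61727428 -0.00825989  0.1894367 ] [ 0.57682791 -0.03686368  0.16480589]
[[[16, 146, 115], [16, 145, 107], [16, 141, 128], [16, 137, 117]], [[16, 140, 111], [16, 144, 124], [16, 148, 129], [15, 142, 108]], [[16, 146, 105], [16, 143, 123], [17, 149, 108], [16, 145, 120]]]
colors mat [189 143  93] table [201 201 194]
scene lamp z pct [0.28886779 0.30853439 0.3116606  0.31453404]
scene lamp top 1271 [636.  -29.6] [161.8  47.4] 77.15
 lamp cloud med [ 0.63356747 -0.02843908  0.30999251]
scene pan 1779 [520.6 306.8] [142.  143.8] 36.03
 cloud [0.52256018 0.30566719 0.07458131]
 circ (521.3140258789062, 306.7882385253906) 72.6877670288086
scene balance 6334 [482.4 291. ] [274.4 203.8] 10.58Traceback (most recent call last):
  File "<stdin>", line 18, in <module>
  File "h.py", line 11, in big
    n,l,s,_=cv2.connectedComponentsWithStats(m.astype(np.uint8)); return l==1+s[1:,4].argmax()
                                                                              ~~~~~~~~~~~~~~^^
ValueError: attempt to get argmax of an empty sequence
```

```bash
python3 - <<'E'
from h import *
T=dict(np.load("pics/top0.npz"));S=dict(np.load("pics/scene0.npz"))
def rect(f,m,h,n):
    v,u=np.nonzero(m);X=cast(f,np.c_[u,v],h)[:,:2]
    r=cv2.minAreaRect((X*1000).astype(np.float32));print(n,m.sum(),np.round(r[0],1),np.round(r[1],1),round(r[2],2))
for n,f,w in(("top",T,(270,365,150,205)),("scene",S,(270,365,205,245))):
    P=cloud(f);m=big(win(*w)&(abs(P[...,2]-.313)<.006));q=P[m][:,:2]
    e,V=np.linalg.eigh(np.cov(q.T));d=V[:,1];d=d*np.sign(d[1]);print(n,"yaw",np.degrees(np.arctan2(-d[0],d[1])))
for n,f,w in(("top",T,(380,485,230,340)),("scene",S,(150,245,218,300))):
    im=cv2.GaussianBlur(f["image"],(5,5),0);hsv=cv2.cvtColor(im,cv2.COLOR_RGB2HSV).astype(int)
    a,b=((432,284) if n=="top" else (200,258)); print(hsv[b-8:b+8,a-8:a+8].reshape(-1,3).mean(0),hsv[w[2]:w[2]+6,w[0]:w[1]].reshape(-1,3).mean(0))
    lab=cv2.cvtColor(im,cv2.COLOR_RGB2LAB).astype(float);mu=lab[b-12:b+12,a-12:a+12].reshape(-1,3)
    x=im[w[2]:w[3],w[0]:w[1]].copy();gm=np.full(x.shape[:2],cv2.GC_PR_BGD,np.uint8)
    gm[b-w[2]-15:b-w[2]+15,a-w[0]-20:a-w[0]+20]=cv2.GC_FGD;gm[:4]=gm[-4:]=0;gm[:,:4]=gm[:,-4:]=0
    cv2.grabCut(x,gm,None,np.zeros((1,65)),np.zeros((1,65)),6,cv2.GC_INIT_WITH_MASK)
    m=np.zeros((480,640),np.uint8);m[w[2]:w[3],w[0]:w[1]]=gm&1;m=cv2.morphologyEx(m,cv2.MORPH_OPEN,np.ones((7,7)));rect(f,big(m),.004,n+" mat")
P=cloud(T)
for nm,w in {"bottle":(190,232,140,190),"jar":(150,190,150,190),"weight":(235,262,250,280),"beaker":(380,418,145,187),"gloss":(415,492,155,200),"brush":(255,345,290,320),"screw":(345,368,245,335)}.items():
    m=big(win(*w)&(P[...,2]>.012));print(nm,np.round(np.nanmin(P[m],0),3),np.round(np.nanmax(P[m],0),3))
from plant import robot
from scipy.spatial.transform import Rotation as Ro
yaw=np.radians(-12.);ex=np.array([np.cos(yaw),np.sin(yaw),0]);ey=np.array([-ex[1],ex[0],0]);ez=np.array([0,0,1.])
foot=np.array([.632,-.029,0])+.029*ex+.057*ez
ax=-.479*ex+.878*ez
for sx in(1,-1):
    R=np.c_[sx*ey,np.cross(-ax,sx*ey),-ax];rpy=Ro.from_matrix(R).as_euler('xyz')
    for d in(75,125,200,260): 
        p=foot+ax*(d/1000-.008); q=robot.inverse_kinematics(p,rpy);print(sx,d,p.round(3),None if q is None else np.round(q,2))
E
```

```text
top yaw -11.527528729779174
scene yaw -11.322607199526596
[ 16.06640625 145.80078125 112.43359375] [ 16.8015873  134.24126984 127.79206349]
top mat 5930 [ 449.9 -320.1] [194.8 195.1] 76.49
[ 16.       127.9375   169.015625] [ 16.96140351 120.37368421 207.70350877]
scene mat 4591 [ 451.2 -318.6] [195.6 192.5] 76.28
bottle [0.698 0.196 0.014] [0.76  0.258 0.177]
jar [0.686 0.303 0.012] [0.751 0.368 0.092]
weight [0.46  0.111 0.012] [0.51  0.159 0.083]
beaker [ 0.701 -0.264  0.012] [ 0.771 -0.197  0.104]
gloss [ 0.672 -0.455  0.012] [ 0.758 -0.289  0.083]
brush [ 0.372 -0.096  0.012] [0.415 0.103 0.028]
screw [ 0.332 -0.153  0.013] [ 0.53  -0.12   0.034]
1 75 [ 0.629 -0.028  0.116] [-0.22  0.33  0.15  2.13  0.44  0.22  0.86]
1 125 [ 0.606 -0.023  0.16 ] [-0.42  0.23  0.36  2.16  0.21  0.3   1.08]
1 200 [ 0.57  -0.016  0.226] [-0.64  0.07  0.53  2.16  0.27  0.46  1.03]
1 260 [ 0.542 -0.01   0.278] [-0.75 -0.07  0.56  2.14  0.38  0.63  0.92]
-1 75 [ 0.629 -0.028  0.116] [-0.81  0.46  0.91  2.16 -0.96  0.3  -0.95]
-1 125 [ 0.606 -0.023  0.16 ] [-0.66  0.26  0.65  2.17 -0.08  0.28 -1.77]
-1 200 [ 0.57  -0.016  0.226] [-0.54  0.07  0.42  2.16  0.29  0.47 -2.13]
-1 260 [ 0.542 -0.01   0.278] [-0.47 -0.05  0.29  2.13  0.34  0.62 -2.18]
```

Stand yaw is about −11.4°, and the predicted knob top (0.596, −0.022, 0.178) agrees with the measured point. Mat is at (0.4505, −0.3195) and pan at (0.520, 0.306). Next I approach the knob.

```bash
cat >> h.py <<'E'
from scipy.spatial.transform import Rotation as Ro
yaw=np.radians(-11.4);ex=np.array([np.cos(yaw),np.sin(yaw),0]);ey=np.array([-ex[1],ex[0],0]);ez=np.array([0,0,1.])
foot=np.array([.632,-.029,0])+.029*ex+.057*ez
ax=-.479*ex+.878*ez; ax/=np.linalg.norm(ax)
TILT=Ro.from_matrix(np.c_[ey,np.cross(-ax,ey),-ax]).as_euler('xyz')
def at(d): return foot+ax*(d/1000-.008)
def st(r,n=''):
    s=r.sense();print(n,round(s['t'],2),s['tcp_pos'].round(4),'F',np.round(s['wrist_force'],1),'open',round(s['opening'],3),'q',np.round(s['joint_pos'],2));return s
def snap(r,c,name,box=None,k=1):
    f=r.grab_frame(c);im=f["image"][:,:,::-1]
    if box: im=im[box[2]:box[3],box[0]:box[1]]
    cv2.imwrite(f"pics/{name}.png",cv2.resize(im,None,fx=k,fy=k,interpolation=cv2.INTER_CUBIC));return f
E
python3 - <<'E'
from h import *
from plant import robot as r
r.move_straight([.257,.624,.36],vel=.3)
r.grip(.6,60)
r.goto(at(240),TILT);st(r,'pre')
print(r.move_straight(at(175),vel=.15,contact_N=8));st(r,'near')
a=snap(r,"top","a",(240,400,130,290),3);b=snap(r,"scene","b",(240,400,170,330),3)
cv2.imwrite("pics/near.png",np.hstack([cv2.resize(cv2.imread(f"pics/{x}.png"),(400,400)) for x in "ab"]))
E
```

```text
pre 3.66 [ 0.552  -0.0118  0.2609] F [-0.6  0.6  0.6] open 0.6 q [-0.72 -0.03  0.57  2.15  0.34  0.56  0.98]
False
near 4.24 [ 0.5822 -0.0188  0.2038] F [-0.4  0.1 -0.4] open 0.598 q [-0.66  0.13  0.59  2.17  0.18  0.39  1.13]
```

View pics/near.png

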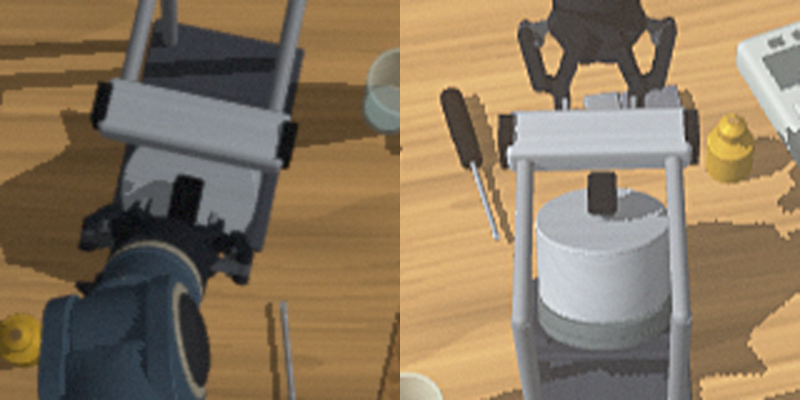

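In both panels the knob (left panel (187,200), right panel (602,193)) sits between the fingers, and the gripper is clear of the lamp. I'll grasp it and draw it out.

```bash
python3 - <<'E'
from h import *
from plant import robot as r
print(r.move_straight(at(128),vel=.08,contact_N=10));st(r,'at knob')
r.grip(0.0,70);st(r,'gripped')
r.move_straight(at(148),vel=.06);st(r,'20mm')
r.move_straight(at(203),vel=.1);st(r,'75mm')
a=snap(r,"top","a2",(240,400,130,290),3);b=snap(r,"scene","b2",(240,400,170,330),3)
cv2.imwrite("pics/drawn.png",np.hstack([cv2.resize(cv2.imread(f"pics/{x}2.png"),(400,400)) for x in "ab"]))
E
```

```text
False
at knob 5.08 [ 0.6042 -0.0235  0.1626] F [0.  0.6 0.3] open 0.6 q [-0.56  0.24  0.52  2.16  0.05  0.29  1.25]
gripped 5.62 [ 0.6046 -0.0233  0.1636] F [-5.2  1.1  7.7] open -0.001 q [-0.56  0.23  0.52  2.16  0.05  0.29  1.25]
20mm 6.1 [ 0.5947 -0.0211  0.1803] F [-0.  -0.1 -0.8] open -0.001 q [-0.61  0.19  0.56  2.17  0.09  0.33  1.21]
75mm 6.8 [ 0.5687 -0.0162  0.2278] F [-0.   0.2 -0.5] open -0.002 q [-0.72  0.06  0.62  2.16  0.25  0.46  1.06]
```

View pics/drawn.png

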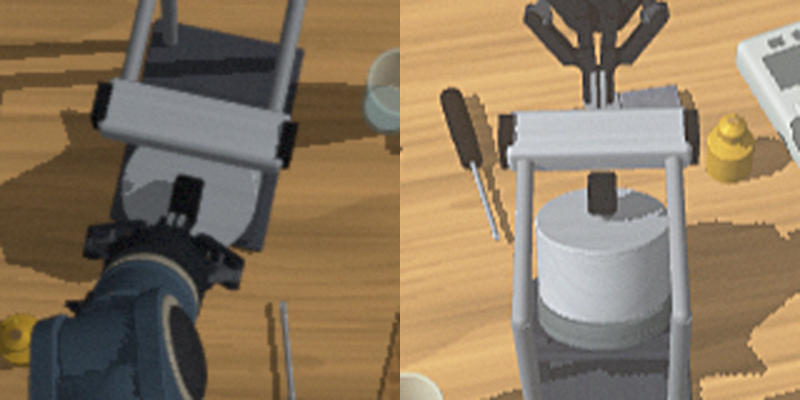

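Both panels show the lid still seated and the fingers fully shut: the grasp slipped off, with about 9 N along the axis. I'll check where the fingertips really are relative to the TCP.

```bash
python3 - <<'E'
from h import *
from plant import robot as r
s=st(r);R=Ro.from_euler('xyz',s['tcp_rot']).as_matrix();print(R.round(3),"ax",ax.round(3),"ey",ey.round(3))
tip=s['tcp_pos']+R[:,2]*.011
def proj(f,X):
    c=f["R"]@X+f["t"];return (c[:2]/c[2]*[f["fx"],f["fy"]]+[f["cx"],f["cy"]]).round(1)
for c in("top","scene"):
    f=r.grab_frame(c);P=cloud(f);g=f["image"].astype(int).sum(-1)
    print(c,"tip",proj(f,tip),"tcp",proj(f,s['tcp_pos']),"knobtop",proj(f,foot+ax*.138),"knob",proj(f,foot+ax*.125))
    w=(295,335,195,235) if c=="top" else (305,335,185,262)
    m=win(*w)&(P[...,2]>.15);q=(P-foot)[m];d=q@ax;x=q@np.cross(ey,ax)*1;y=q@ey;X=q@np.cross(ey,ax)
    dark=g[m]<200
    A=np.c_[d,X,y]*1000;A=A[(abs(A[:,2])<35)&(A[:,0]>100)]
    for lo in range(100,260,10):
        B=A[(A[:,0]>=lo)&(A[:,0]<lo+10)]
        if len(B):print(lo,len(B),"x",B[:,1].min().round(),np.median(B[:,1]).round(),B[:,1].max().round(),"y",B[:,2].min().round(),np.median(B[:,2]).round(),B[:,2].max().round())
E
```

```text
6.9 [ 0.5686 -0.0164  0.2274] F [-0.1  0.6 -0.4] open 0.004 q [-0.72  0.06  0.62  2.16  0.25  0.46  1.06]
[[ 0.198  0.861  0.468]
 [ 0.98  -0.173 -0.095]
 [-0.001  0.478 -0.878]] ax [-0.469  0.095  0.878] ey [0.198 0.98  0.   ]
top tip [310.9 216.1] tcp [310.3 217.6] knobtop [313.1 210.1] knob [313.7 208.5]
100 155 x 3.0 19.0 32.0 y -35.0 -11.0 35.0
110 8 x -21.0 17.0 19.0 y -14.0 -9.0 1.0
120 15 x -7.0 18.0 19.0 y -14.0 0.0 11.0
130 142 x -21.0 2.0 20.0 y -14.0 -1.0 12.0
140 37 x -11.0 4.0 19.0 y -9.0 -3.0 10.0
210 5 x 7.0 12.0 12.0 y -9.0 -4.0 2.0
220 16 x 2.0 11.0 66.0 y -34.0 -4.0 11.0
230 21 x 8.0 9.0 13.0 y -15.0 -2.0 12.0
240 14 x 7.0 12.0 13.0 y -7.0 -2.0 4.0
250 15 x 8.0 13.0 15.0 y -17.0 -2.0 22.0
scene tip [319.5 224.8] tcp [319.4 220.3] knobtop [320.1 243.1] knob [320.3 248.2]
100 39 x 2.0 12.0 19.0 y -28.0 4.0 31.0
110 24 x 14.0 17.0 19.0 y -12.0 -2.0 13.0
120 48 x 11.0 16.0 21.0 y -12.0 1.0 13.0
130 127 x -23.0 4.0 21.0 y -12.0 -0.0 13.0
140 2 x -16.0 -1.0 13.0 y -9.0 -4.0 2.0
200 70 x 98.0 105.0 110.0 y -29.0 -5.0 30.0
210 110 x 7.0 109.0 115.0 y -28.0 2.0 30.0
220 240 x 2.0 110.0 117.0 y -28.0 0.0 30.0
230 294 x 3.0 94.0 113.0 y -28.0 0.0 31.0
240 198 x -8.0 80.0 94.0 y -28.0 0.0 31.0
250 74 x -5.0 10.0 17.0 y -29.0 3.0 31.0
```

```bash
python3 - <<'E'
from h import *
from plant import robot as r
r.move_straight(at(275),vel=.2);s=st(r)
R=Ro.from_euler('xyz',s['tcp_rot']).as_matrix();tc=s['tcp_pos']
def proj(f,X):
    c=f["R"]@X+f["t"];return (c[:2]/c[2]*[f["fx"],f["fy"]]+[f["cx"],f["cy"]]).round(1)
fs=[]
for c,w in(("top",(285,345,190,250)),("scene",(280,360,140,212))):
    f=snap(r,c,"t_"+c);fs.append(f);P=cloud(f);q=(P-tc)@R
    print(c,[(k,proj(f,tc+R[:,2]*k/1000).tolist()) for k in(11,0,-17,-40)])
    m=win(*w)&(abs(q[...,0])<.02)&(abs(q[...,1])<.03)&(q[...,2]>-.08)&(q[...,2]<.03)
    z=q[...,2][m]*1000;print(len(z),np.percentile(z,[50,80,90,95,99,100]).round(1),np.median(q[m],0).round(4))
a=cv2.imread("pics/t_top.png")[180:260,270:350];b=cv2.imread("pics/t_scene.png")[140:220,280:360]
cv2.imwrite("pics/tip.png",np.hstack([cv2.resize(x,(400,400),interpolation=cv2.INTER_NEAREST) for x in(a,b)]))
E
```

```text
7.51 [ 0.535  -0.0095  0.2909] F [0.7 1.2 0.4] open 0.004 q [-0.77 -0.11  0.57  2.14  0.4   0.67  0.92]
top [(11, [306.9, 226.2]), (0, [306.2, 227.8]), (-17, [305.2, 230.5]), (-40, [303.8, 234.2])]
115 [-52.1 -33.4 -29.7 -25.9 -22.8 -22.5] [-0.0016  0.0125 -0.0521]
scene [(11, [318.8, 194.7]), (0, [318.6, 190.0]), (-17, [318.4, 182.5]), (-40, [318.2, 172.4])]
370 [-53.8 -35.  -28.8 -24.8 -19.7 -19.1] [-0.0001  0.0094 -0.0538]
```

View pics/tip.png

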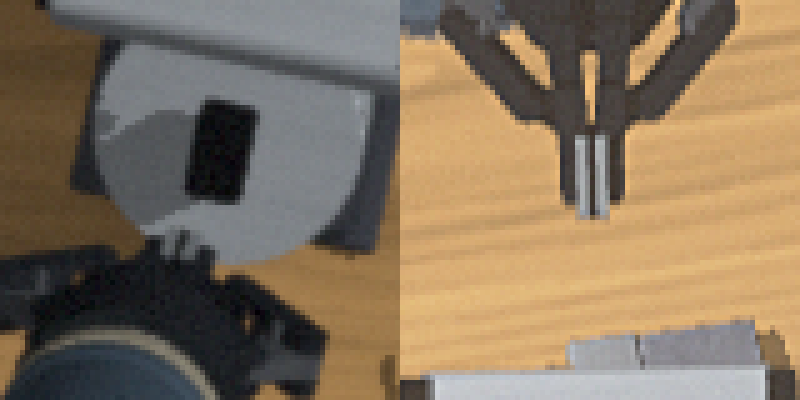

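Right panel: the shut fingertips are at scene row ≈183 (crop (592,217)), not 195. So the real tips lie about 17–18 mm *behind* the reported TCP, where 11 mm ahead was stated. That is a 28 mm offset along the tool axis, and it matches the ~9 N push on the knob's top. I'll correct for it and retry, checking the jaw opening.

```bash
sed -i 's/def at(d).*/OFF=.036\ndef at(d): return foot+ax*(d\/1000-OFF)/' h.py; python3 - <<'E'
from h import *
from plant import robot as r
r.grip(.65,70)
for d in(76,80,85,125,200):
    q=r.inverse_kinematics(at(d),TILT);print(d,None if q is None else np.round(q,2))
c=r.move_straight(at(175),vel=.2)
c=r.move_straight(at(126),vel=.08,contact_N=8);st(r,f'at knob {c}')
if not c:
    r.grip(0.0,70);s=st(r,'gripped')
    if s['opening']>.15:
        r.move_straight(at(146),vel=.05);st(r,'20mm')
        r.move_straight(at(204),vel=.1);s=st(r,'78mm')
a=snap(r,"top","a3",(240,400,130,290),3);b=snap(r,"scene","b3",(240,400,170,330),3)
cv2.imwrite("pics/drawn3.png",np.hstack([cv2.resize(cv2.imread(f"pics/{x}3.png"),(400,400)) for x in "ab"]))
E
```

```text
76 [-0.05  0.39 -0.05  2.11  0.78  0.22  0.56]
80 [-0.05  0.38 -0.05  2.11  0.76  0.22  0.58]
85 [-0.05  0.37 -0.05  2.12  0.73  0.23  0.6 ]
125 [-0.45  0.3   0.42  2.15  0.04  0.23  1.25]
200 [-0.71  0.14  0.65  2.17  0.14  0.38  1.17]
at knob False 9.72 [ 0.6183 -0.0263  0.1365] F [-0.2  0.   0.4] open 0.65 q [-0.5   0.3   0.48  2.16 -0.04  0.23  1.33]
gripped 10.1 [ 0.6183 -0.0259  0.1367] F [-3.8  0.9  6.5] open 0.297 q [-0.5   0.3   0.48  2.16 -0.04  0.23  1.33]
20mm 10.65 [ 0.6079 -0.024   0.1531] F [ 0.1 -0.1 -2.3] open 0.294 q [-0.56  0.26  0.53  2.16 -0.01  0.27  1.3 ]
78mm 11.38 [ 0.5813 -0.0187  0.2041] F [-0.9 -0.1 -2.3] open 0.291 q [-0.72  0.13  0.66  2.17  0.15  0.39  1.16]
```

View pics/drawn3.png

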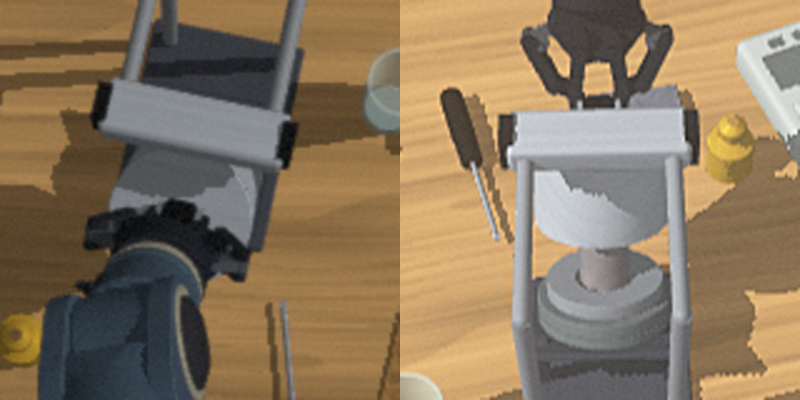

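The right panel shows the lid drawn off with the core (605,268) standing in the pot. The left panel shows the gripper clear of the lamp. I'll carry the lid to the mat.

```bash
cat >> h.py <<'E'
def down(az):
    c,s=np.cos(az),np.sin(az)
    return Ro.from_matrix(np.c_[[-s,c,0],[c,s,0],[0,0,-1.]]).as_euler('xyz')
E
python3 - <<'E'
from h import *
from plant import robot as r
r.move_straight(at(208),vel=.1)
p=at(208)-.13*ex+.09*ez
r.move_straight(p,vel=.2);st(r,'clear')
r.goto([.45,-.12,.30],down(np.radians(-15)));st(r,'upright')
M=np.array([.4505,-.3193]);az=np.radians(-35)
r.goto([*M,.20],down(az));s=st(r,'over mat');print(s['tcp_rot'],s['torque'].round(2))
r.move_straight([*M,.10],vel=.12);st(r)
b=snap(r,"scene","b4",(100,300,130,330),3);a=snap(r,"top","a4",(350,510,200,360),3)
cv2.imwrite("pics/mat1.png",np.hstack([cv2.resize(cv2.imread(f"pics/{x}4.png"),(400,400)) for x in "ab"]))
E
```

```text
clear 12.68 [0.4525 0.0068 0.2975] F [ 0.9  0.4 -3.5] open 0.293 q [-0.82 -0.3   0.44  2.25  0.55  0.8   0.68]
upright 13.51 [ 0.4499 -0.1194  0.2992] F [ 0.6  0.5 -2.8] open 0.291 q [-0.94  0.03  1.16  1.93 -0.03  1.2   1.54]
over mat 14.4 [ 0.4511 -0.3178  0.1996] F [ 0.4  0.2 -2.1] open 0.294 q [-0.34  0.53  1.24  1.89 -0.56  1.13  2.07]
[-3.14024154e+00 -1.75380296e-03  9.61876893e-01] [ 0.08 -0.04  0.01]
 15.38 [ 0.451  -0.3198  0.1007] F [-0.2  0.4 -2.8] open 0.29 q [-0.23  0.64  1.1   1.98 -0.7   0.96  2.18]
```

View pics/mat1.png

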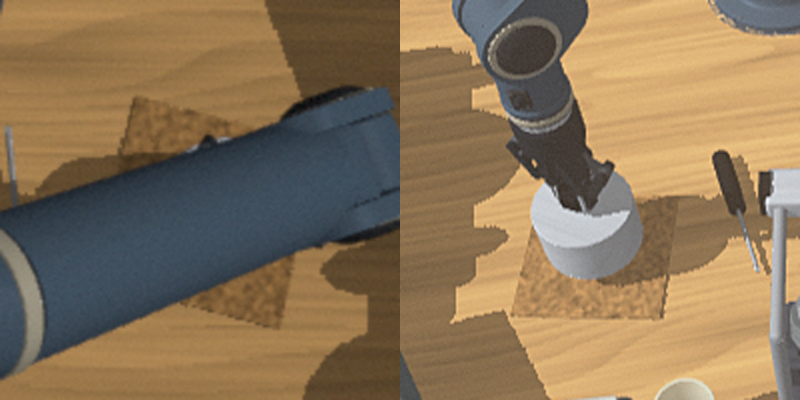

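The right panel shows the lid upright over the mat, spanning about (530–640, 175–275). I'll measure its tilt from depth, then set it down if that's small.

```bash
cat >> h.py <<'E'
def topplane(f,c,rad,lo,hi):
    P=cloud(f);im=f["image"].astype(int)
    m=(np.hypot(P[...,0]-c[0],P[...,1]-c[1])<rad)&(P[...,2]>lo)&(P[...,2]<hi)&(im.sum(-1)>240)&(np.ptp(im,axis=2)<45)
    q=P[m];A=np.c_[q[:,:2]-c,np.ones(len(q))];k=np.ones(len(q),bool)
    for _ in range(4):
        x=np.linalg.lstsq(A[k],q[k,2],rcond=None)[0];k=abs(A@x-q[:,2])<.004
    return len(q),k.sum(),np.degrees(x[:2]).round(2),x[2].round(4),q[k].min(0).round(3),q[k].max(0).round(3)
E
python3 - <<'E'
from h import *
from plant import robot as r
M=np.array([.4505,-.3193])
print("top plane (slope deg x,y; z):",*topplane(r.grab_frame("scene"),M,.056,.09,.13))
s=r.sense();p=s['tcp_pos']
c=r.move_straight([*M,.074],vel=.05,contact_N=4);st(r,f'low {c}')
if not c: 
    c=r.move_straight([*M,.060],vel=.012,contact_N=2.5);st(r,f'touch {c}')
print("top plane:",*topplane(r.grab_frame("scene"),M,.056,.05,.1))
E
```

```text
top plane (slope deg x,y; z): 921 843 [ 0.06 -0.02] 0.1102 [ 0.411 -0.375  0.106] [ 0.506 -0.264  0.114]
low False 16.2 [ 0.4504 -0.3195  0.0739] F [-0.2  0.5 -2.5] open 0.293 q [-0.2   0.67  1.05  2.   -0.75  0.92  2.21]
touch True 16.79 [ 0.4507 -0.3192  0.0691] F [-0.   1.3  5.4] open 0.293 q [-0.2   0.68  1.04  2.   -0.75  0.91  2.22]
top plane: 883 791 [-0.03  0.08] 0.0787 [ 0.41  -0.375  0.075] [ 0.506 -0.264  0.083]
```

The lid is flat, with its top at 79 mm (4 + 75). I'll release it, retreat, and go to the core.

```bash
python3 - <<'E'
from h import *
from plant import robot as r
M=np.array([.4505,-.3193])
r.grip(.65);st(r,'open')
r.move_straight([*M,.16],vel=.1);r.move_straight([*M,.27],vel=.25)
print("lid top:",*topplane(r.grab_frame("scene"),M,.056,.05,.1))
r.grip(.95)
r.goto([.45,-.12,.32],down(np.radians(-15)))
p=at(208)-.10*ex+.09*ez
r.goto(p,TILT);st(r,'pre')
r.move_straight(at(170),vel=.2);st(r,'170')
f=snap(r,"scene","b5",(160,400,150,330),3.3);g=r.grab_frame("top")
# core pose from the scene cloud: points between mouth and top near the axis
q=(cloud(f)-foot);d=q@ax;X=q@np.cross(ey,ax);y=q@ey
m=(d>.05)&(d<.1)&(abs(X)<.04)&(abs(y)<.04)
for lo in(50,60,70,80,90):
    k=m&(d*1000>=lo)&(d*1000<lo+10)
    if k.any():print(lo,k.sum(),"X",(X[k].min()*1000).round(1),(X[k].max()*1000).round(1),"y",(np.percentile(y[k],[1,50,99])*1000).round(1))
E
```

```text
open 17.24 [ 0.4499 -0.3182  0.068 ] F [-0.7 -0.3 -1.1] open 0.651 q [-0.2   0.68  1.04  2.   -0.75  0.91  2.22]
lid top: 1074 984 [0.11 0.01] 0.0785 [ 0.396 -0.374  0.074] [ 0.506 -0.265  0.083]
pre 20.9 [ 0.4822 -0.0013  0.2978] F [ 0.3 -1.4  0.6] open 0.949 q [-0.81 -0.23  0.5   2.21  0.52  0.76  0.75]
170 21.91 [ 0.5978 -0.0228  0.175 ] F [-0.4  0.6 -0.5] open 0.946 q [-0.65  0.21  0.62  2.17  0.03  0.32  1.28]
50 74 X -1.7 22.1 y [-21.    2.3  23.3]
60 63 X 2.9 21.2 y [-20.6   0.2  21. ]
70 75 X -0.1 22.0 y [-20.4   0.6  21.3]
80 132 X -26.1 21.2 y [-21.6   0.6  21.5]
90 84 X -21.3 21.3 y [-19.9   0.9  21.4]
```

View pics/b5.png

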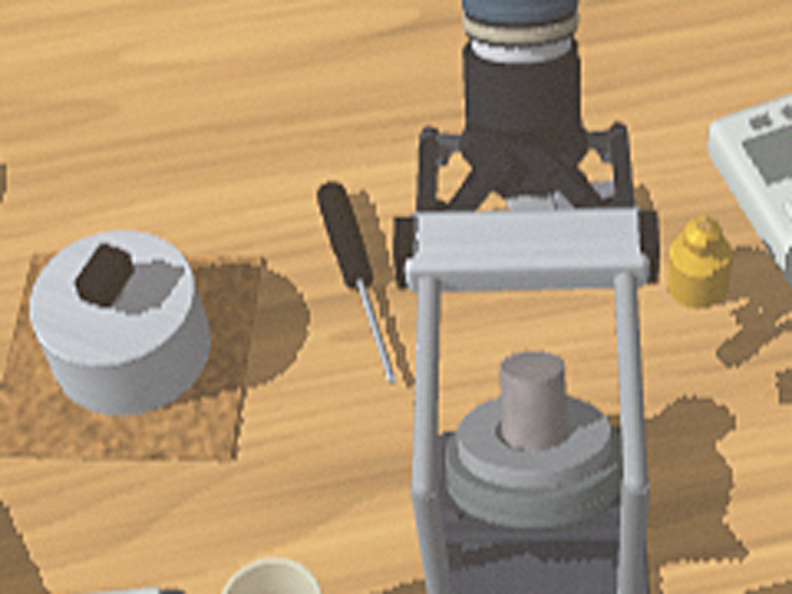

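The lid stands upright on the mat, knob at (105,275) in the crop. The core (533,400) is on the pot's axis to within 1–3 mm. I'll grasp it and draw it out.

```bash
python3 - <<'E'
from h import *
from plant import robot as r
o=-.0022*np.cross(ey,ax)+.0004*ey
r.grip(.85,60)
for d in(70,72,74,76,79):
    try: c=r.move_straight(at(d)+o,vel=.09,contact_N=8);break
    except r.IKError: print("no",d)
st(r,f'd={d} contact {c}')
if not c:
    r.grip(0.0,60);s=st(r,'gripped')
    if s['opening']>.4:
        r.move_straight(at(d+20)+o,vel=.05);st(r,'20')
        r.move_straight(at(d+62)+o,vel=.1);st(r,'62')
        r.move_straight(at(d+62)-.13*ex+.12*ez,vel=.2);st(r,'clear')
        r.goto([.45,.1,.30],down(np.radians(10)));s=st(r,'upright');print(s['torque'].round(2))
E
```

```text
d=70 contact False 24.27 [ 0.6427 -0.0309  0.0859] F [1.7 0.3 0.3] open 0.849 q [-0.64  0.48  0.7   2.15 -0.99  0.21  2.24]
gripped 24.62 [ 0.6426 -0.0306  0.0862] F [-3.5  1.   4.4] open 0.528 q [-0.64  0.48  0.7   2.15 -0.99  0.21  2.24]
20 25.18 [ 0.6333 -0.0286  0.1033] F [ 1.3  0.2 -1.3] open 0.526 q [-0.72  0.46  0.8   2.16 -0.94  0.25  2.19]
62 25.74 [ 0.6131 -0.0243  0.1396] F [-0.2 -0.5 -2.1] open 0.521 q [-0.9   0.41  1.    2.18 -0.82  0.32  2.08]
clear 29.15 [0.4879 0.     0.2612] F [ 0.7 -0.6 -2.9] open 0.524 q [-1.24 -0.3   0.86  2.27  0.73  0.75  0.55]
upright 30.03 [0.4497 0.0993 0.2994] F [-0.  -1.4 -2.6] open 0.523 q [-1.55 -0.    1.28  1.94  0.    1.2   1.47]
[-0.01 -0.    0.  ]
```

```bash
python3 - <<'E'
from h import *
from plant import robot as r
C=np.array([.5205,.306])
r.goto([*C,.22],down(np.radians(30.5)));st(r)
r.move_straight([*C,.135],vel=.15);s=st(r,'above pan');print(s['tcp_rot'].round(3))
f=snap(r,"scene","b6",(370,500,120,280),3.5);P=cloud(f)
m=(np.hypot(P[...,0]-C[0],P[...,1]-C[1])<.035)&(P[...,2]>.085)&(P[...,2]<.22)
v,u=np.nonzero(m)
for row in range(v.min(),v.max()+1,3):
    k=v==row
    if k.any():
        q=P[row][u[k]];print(row,u[k].min(),u[k].max(),np.median(q,0).round(4))
E
```

```text
30.96 [0.5208 0.3038 0.2208] F [ 0.5 -0.6 -0.9] open 0.529 q [-1.41  0.62  1.24  1.75 -0.62  1.24  2.09]
above pan 31.68 [0.5213 0.3059 0.1362] F [ 1.3 -0.2 -2.1] open 0.527 q [-1.36  0.7   1.15  1.83 -0.72  1.1   2.16]
[ 3.14  -0.     2.103]
180 457 458 [0.5182 0.3265 0.2176]
183 454 461 [0.5156 0.3294 0.2023]
186 447 458 [0.5154 0.3261 0.1927]
189 451 457 [0.5227 0.3212 0.1914]
192 441 457 [0.5315 0.308  0.193 ]
195 443 455 [0.5381 0.305  0.1911]
198 444 454 [0.54   0.3027 0.184 ]
201 434 453 [0.5407 0.2966 0.1741]
204 434 452 [0.5404 0.2967 0.1618]
207 433 451 [0.5383 0.2922 0.1441]
210 433 450 [0.5382 0.2943 0.1348]
213 435 449 [0.5397 0.2962 0.1243]
216 440 445 [0.5396 0.3002 0.1121]
```

View pics/b6.png

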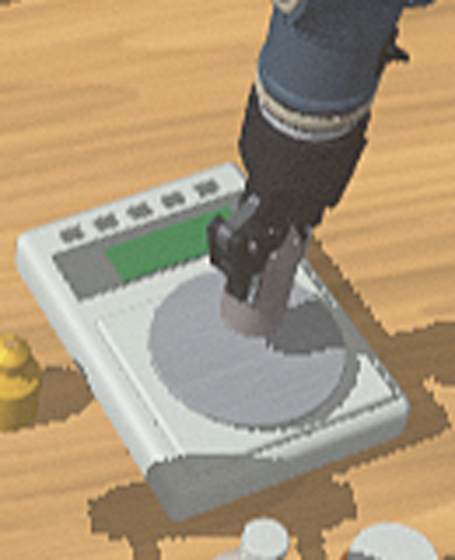

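The core (crop (262,280)) hangs vertically over the pan: its front surface keeps the same x from 0.112 to 0.19 m, with the bottom 24 mm below the TCP, as expected. I'll set it down.

```bash
python3 - <<'E'
from h import *
from plant import robot as r
C=np.array([.5205,.306])
c=r.move_straight([*C,.105],vel=.05,contact_N=4);st(r,f'low {c}')
if not c: c=r.move_straight([*C,.090],vel=.01,contact_N=2.5);st(r,f'touch {c}')
if c:
    r.sleep(.2);r.grip(.85);st(r,'open')
    r.move_straight([*C,.17],vel=.08);r.move_straight([*C,.27],vel=.25)
    r.goto([.40,.05,.36],down(0.));st(r,'away')
    r.sleep(.3)
    f=snap(r,"scene","final_s");g=snap(r,"top","final_t");P=cloud(g)
    m=win(125,235,205,335)&(P[...,2]>.148)&(P[...,2]<.163);print("core top",m.sum(),np.median(P[m],0).round(4),np.ptp(P[m],axis=0).round(3))
    print("core plane",*topplane(f,np.median(P[m],0)[:2],.02,.14,.17))
    print("lid",*topplane(f,np.array([.4505,-.3193]),.056,.05,.1))
    a=cv2.imread("pics/final_s.png");cv2.imwrite("pics/final.png",cv2.resize(a[140:380,130:510],(760,480)))
E
```

```text
low False 32.48 [0.5207 0.3059 0.1051] F [ 0.3  0.2 -2.7] open 0.524 q [-1.33  0.73  1.11  1.86 -0.76  1.05  2.19]
touch True 33.24 [0.5206 0.3061 0.099 ] F [0.4 0.9 5.1] open 0.526 q [-1.33  0.73  1.1   1.86 -0.76  1.04  2.19]
open 33.83 [0.5191 0.3058 0.0975] F [-0.1 -0.6 -0.3] open 0.851 q [-1.33  0.74  1.1   1.86 -0.76  1.04  2.19]
away 36.57 [0.4    0.0507 0.359 ] F [-0.2 -0.1  0. ] open 0.852 q [-0.8  -0.15  0.51  1.92  0.07  1.35  1.25]
core top 336 [0.5187 0.3018 0.1554] [0.044 0.046 0.013]
core plane 189 163 [-0.29  0.23] 0.1546 [0.499 0.282 0.151] [0.537 0.321 0.159]
lid 1069 979 [-0.   -0.01] 0.0785 [ 0.396 -0.375  0.075] [ 0.506 -0.263  0.083]
```

View pics/final.png

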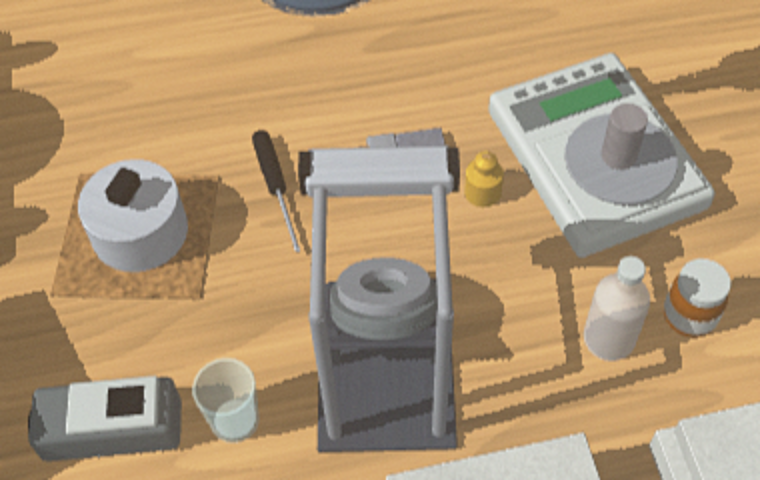

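The final picture shows the lid upright on the mat (130,215), the pot empty (382,285), the core standing on the pan (625,135), and every bystander and the lamp in place. Handing in.

```bash
python3 -c "
from plant import robot as r
r.close_job()"
```

```text
the job is handed in; nothing more can be done
```

The job is done and handed in at about 37 s of the 72 s allowed: the lid stands upright on the cork mat and the core stands upright on the balance's pan.

**Lid:** I drew it off along the pot's axis by its knob and set it down with about 8 N of force change at touch. Its top sits level (under 0.2°) at 78.5 mm, against 79 mm expected. It is wholly on the mat, centred to within a few mm.

**Core:** I drew it out along the same axis and stood it on the pan, again with about 8 N at touch. Its top is at 155 mm, as expected, tilted less than 0.4° and about 4 mm from the pan's centre.

**Surroundings:** The last picture shows the pot empty, the lamp and bystanders standing in place, and the arm clear.

**What disagreed:**
- **Missed first grasp:** The first try at the knob closed on nothing and pressed its top with about 9 N, without moving the lid.
- **Tool offset:** The cause was the tool data. The camera put the shut fingertips about 17 mm behind the reported TCP, where `robot.nose_length` says 11 mm ahead. After I corrected for that 28 mm, both grasps held, with jaw openings matching the knob's and core's widths.

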